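# Change the sorting template on the sloping stand

### The arm

A 6-joint arm with a two-finger parallel gripper is mounted at the origin on the work surface. World frame = base frame: x ahead of the robot, y to its left, z up, the work surface at z = 0. Lengths are in m, angles in rad, forces in N, time in s.
With the tool pointing down it reaches from about 0.375 to 0.9 m from the base axis. Payload 3.1 kg.
Tool frame: the origin (TCP) lies between the finger pads; the fingertips stand r.tcp_to_tips ahead of it and the grasp point (between the pads) lies 8 mm behind it (r.tcp_to_tips is the distance from the TCP to the fingertips, in m); z points along the fingers, y is the line along which they close (so a half turn about z gives the same grasp; the last joint's range is limited). The gripper opens to 87 mm and grips with 3 to 60 N. Pads are 19 mm wide; open, the fingers measure 117 mm over their backs; the gripper's body (75 mm by 190 mm) begins 51 mm behind the grasp point.
Start: joints at [-1.518, 0.527, 1.433, -0, 1.181, -0.178], TCP at [0.143, -0.608, 0.234] pointing down, gripper open.
Joint ranges: [-3.08, 3.08], [-0.75, 2.2], [0.22, 2.44], [-1.43, 4.57], [0, 2.65], [-2.85, 2.85]. Speed limits (rad/s): [2.79, 2.79, 3.14, 3.14, 3.14, 3.14].

### API

Orientations are given as [roll, pitch, yaw] about the fixed x, y, z axes, in that order (R = Rz(yaw) Ry(pitch) Rx(roll)).
In Python, from rig import r gives the robot as it stands. The module is installed in compiled form; this text tells all that it offers.
- The arm moves only by the tool move_arm, never from a script. Its argument "series" is a list that holds one entry, the list of rows, each a list of 7 numbers: the shift along the world's x, y, z in mm, then the turn, a rotation vector about the world's x, y, z in degrees, then the opening, from 0 (shut) to 1 (fully open). In form: [[[x, y, z, rx, ry, rz, claw], ...]]. A call has 1 to 20 rows; each row shifts and turns the commanded pose from where the row before left it; what a row does not reach is not made up. A row lasts 1/10 s, in which the tool goes at most 50 mm and 8.59 degrees, less where a joint would pass 70% of its speed; a pose out of reach is approached as far as the arm can. A call is refused whole if a number of a shift passes 50 or a number of a turn 8.59, either way. A call with a gripper value outside its range is refused whole. The fingers move at their own pace and stop on an object; "squeeze" is the grip in N (left out, the last holds). Time passes only in rows, so rows that do not move let the fingers close. It gives the time, the measured TCP pose, the force, the opening and the grip force at its end, in the units of the state.
- r.get_obs(): the state, without advancing time (a new reading comes with each control period).
- r.get_image(name): name is "scene" or "top" or "wrist"; returns a dict with "pixels" (384x512x3 uint8, blue, green, red), "fx", "fy", "cx", "cy" (pixels), "k1" (the pictures are not rectified: a ray, as slopes to the right and down, at radius r is drawn at 1 + k1 r^2 times it, then the intrinsics apply), "rvec" (rotation vector, rad) and "tvec" (3), from world to camera coordinates, as OpenCV has them. Camera axes: x right, y down, z forward; pixel columns grow to the right and rows downward; lengths in m; the calibration is good to about 2 mm. A picture is of the moment at which its call begins. There is no depth.
- r.finish_job(): hands the job in; it is judged then, once.
The state is a dict: "time": time; "qpos": joint angles; "joint_velocities": joint speeds; "joint_torque": joint torques, N m; "tcp_pos": TCP position; "tcp_rot": TCP orientation; "ft_force": force on the tool from outside, world axes, zero at the start; "wrist_torque": the same for the moment, N m; "grip_width": finger opening in m; "finger_force": force on a finger pad.
Only numpy, scipy, OpenCV 4.12 (cv2) and the standard library are available. Lean on these libraries where they do the work, as an engineer would, in place of code of your own. Each camera call takes 0.05 s, during which the arm holds its last target. There are 200 camera calls.

### The job

Change over the sorting template on the sloping stand: lift the one with two long slots off the peg and lay it flat in the empty black tray, handle up. Then hang the template with six square windows on the peg by its round hole, in place of the first: pushed down until it lies flush on the board, handle outwards and hanging straight down the slope. Set both down rather than drop them, and leave the pot, the jar and the screwdriver where they are.

Things in the scene. Friction and masses are not known exactly. Their poses are not given: they have to be found in the camera images.
- slot_template: Template with two long slots (85 x 20 mm) beside its handle: aluminium, 150 x 90 x 5 mm, 0.16 to 0.28 kg, balanced within 5 mm of its origin. Origin: centre of the plate's underside; x along the length to the end with the round hanging hole, y across, z out of the face with the handle. At the start it hangs on the peg, flush on the board, handle outwards.
- slot_template_hole (a point): Centre of its round hanging hole on the underside: 20 mm diameter, 58 mm from the plate's origin along +x, 17 mm from that end.
- slot_template_handle (a point): Middle of the top of its handle, 45 mm above the origin: an upright black plastic rib standing on the middle of the plate's face, 60 mm long (along the plate's x), 14 mm thick (y), rising 40 mm above the face. Pinch it across the 14 mm.
- square_template: Template with six square windows (18 mm), to be hung: aluminium, 150 x 90 x 5 mm, 0.16 to 0.28 kg, balanced within 5 mm of its origin. Origin: centre of the plate's underside; x along the length to the end with the round hanging hole, y across, z out of the face with the handle. Starts flat on the table, handle up, hole end roughly away from the robot.
- square_template_hole (a point): Centre of its round hanging hole on the underside: 20 mm diameter, 58 mm from the plate's origin along +x, 17 mm from that end.
- square_template_handle (a point): Middle of the top of its handle, 45 mm above the origin: an upright black plastic rib standing on the middle of the plate's face, 60 mm long (along the plate's x), 14 mm thick (y), rising 40 mm above the face. Pinch it across the 14 mm.
- board: Dark steel board of the stand, fixed, 160 mm wide, its face sloping 35 degrees from level, facing up and towards the robot. A peg stands square on it. Origin: centre of the peg's foot on the face, 118 mm above the table; x up the slope (board from -166 to +34 mm), y level across, z out of the face along the peg. Templates go on and off along the peg.
- peg_tip (a point): Tip of the steel peg, 40 mm out from its foot. The peg is 12 mm in diameter, its last 8 mm tapering to 6 mm; it has 4 mm of play all round in a template's hole.
- tray: Empty open black tray, fixed to the table, 220 mm (its x) x 160 mm (its y) outside, walls 22 mm high and 5 mm thick, floor 5 mm thick (inner floor 210 x 150 mm). Origin: centre of its underside, on the table; z up.
- pot: Bystander: blue plastic cup, 84 mm across, 100 mm high. Origin: centre of its underside.
- jar: Bystander: clear jar with white cap, 68 mm across, 85 mm high. Origin: centre of its underside.
- screwdriver: Bystander: screwdriver 190 mm long lying on the table along its own x, handle to -x. Origin: under its middle.

How it is judged:
By the outcome, as a careful person would: the job done as asked, in the order asked, and still so for the second after the job is handed in, with the robot touching nothing.
It also fails if it takes over 67 s, if anything falls off the work surface, if the arm or the gripper's body presses on something with over 40 N, if the wrist force passes 120 N, or if a joint passes its speed limit or range.

## Working session

There is one attempt and no reset: what is moved stays moved. The work goes in short steps, Python scripts to look and compute and a tool call to move; the robot and the scene stay as the last step left them, time stands still between calls to the robot, and variables do not carry over. Pictures are saved under pics/ and viewed, at most 12 in all, crops included, and the job is handed in when it is done.

Besides the shell and the picture viewer there is one more tool, called after ">>>" as name(argument=value, ...), one argument or row to a line, values as JSON. move_arm: Moves the arm, as the interface text tells. Its arguments: {"type":"object","properties":{"series":{"type":"array","items":{"type":"array","items":{"type":"array","items":{"type":"number"}}}},"squeeze":{"type":"number"}},"required":["series"]}

```bash
mkdir -p pics; cat > h.py <<'E'
import numpy as np, cv2
from rig import r
def cam(n):
    d=r.get_image(n); d['R']=cv2.Rodrigues(np.array(d['rvec'],float))[0]; d['t']=np.array(d['tvec'],float).ravel(); return d
def ray(d,u,v):
    x=np.array([(u-d['cx'])/d['fx'],(v-d['cy'])/d['fy']]); s=x.copy()
    for _ in range(30): s=x/(1+d['k1']*(s@s))
    return -d['R'].T@d['t'], d['R'].T@np.array([s[0],s[1],1.])
def onplane(d,u,v,p0,n):
    o,w=ray(d,u,v); n=np.array(n,float); return o+w*((np.array(p0)-o)@n)/(w@n)
def onz(d,u,v,z): return onplane(d,u,v,[0,0,z],[0,0,1])
def proj(d,p):
    c=d['R']@np.array(p)+d['t']; s=c[:2]/c[2]; s=s*(1+d['k1']*(s@s)); return np.array([s[0]*d['fx']+d['cx'],s[1]*d['fy']+d['cy']])
def tri(a,pa,b,pb):
    o1,w1=ray(a,*pa);o2,w2=ray(b,*pb);w1/=np.linalg.norm(w1);w2/=np.linalg.norm(w2)
    A=np.stack([w1,-w2],1);k=np.linalg.lstsq(A,o2-o1,rcond=None)[0]
    p,q=o1+w1*k[0],o2+w2*k[1]; return (p+q)/2,np.linalg.norm(p-q)
E
python3 - <<'E'
from h import *
for n in ['scene','top']:
    d=cam(n); cv2.imwrite(f'pics/{n}0.png',cv2.resize(d['pixels'],(800,600),interpolation=cv2.INTER_CUBIC)); cv2.imwrite(f'raw_{n}.png',d['pixels'])
    print(n,d['fx'],d['cx'],d['cy'],d['k1'],-d['R'].T@d['t'],d['R'][2])
o=r.get_obs();print(o, r.tcp_to_tips)
E
```

```text
scene 477.5670481550539 252.87474350986267 189.0774165812572 -0.12350188548648963 [ 1.16065179 -0.5008226   1.24536228] [-0.42723482  0.30509217 -0.85111056]
top 453.2148928179914 262.88401735375504 189.005399337335 -0.17934901397104014 [ 0.45881375 -0.10239391  1.4262285 ] [ 0.11647585 -0.0098848  -0.99314433]
{'time': 0.1, 'qpos': array([-1.51850213e+00,  5.28402772e-01,  1.43375559e+00, -1.52850367e-05,
        1.18138631e+00, -1.78520222e-01]), 'joint_velocities': array([-4.96833080e-04, -3.15701644e-03, -3.21020841e-03, -1.78751837e-03,
        1.97889651e-03, -1.55223536e-05]), 'joint_torque': array([ 3.88824019e-04, -4.40983808e+01, -1.77152306e+01,  6.34548068e-02,
        5.33828465e-02, -5.27653697e-05]), 'tcp_pos': array([ 0.14296051, -0.60778688,  0.2326572 ]), 'tcp_rot': array([-3.13966915e+00, -3.32722087e-04,  2.30819917e-01]), 'ft_force': array([-0.00683656, -0.47586156, -0.43687709]), 'wrist_torque': array([-0.01654135,  0.0135799 ,  0.02177686]), 'finger_force': 0.0, 'grip_width': 0.08663864887524514} 0.011
```

View pics/scene0.png

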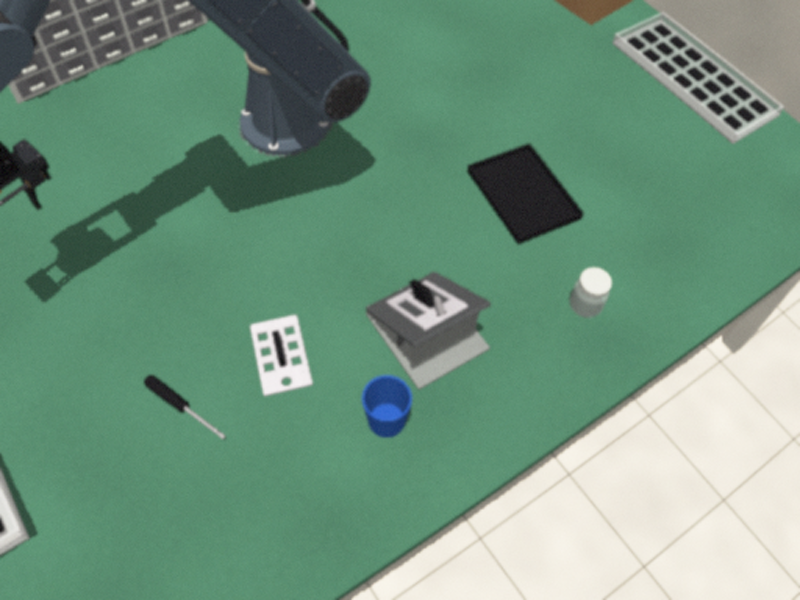

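View pics/top0.png

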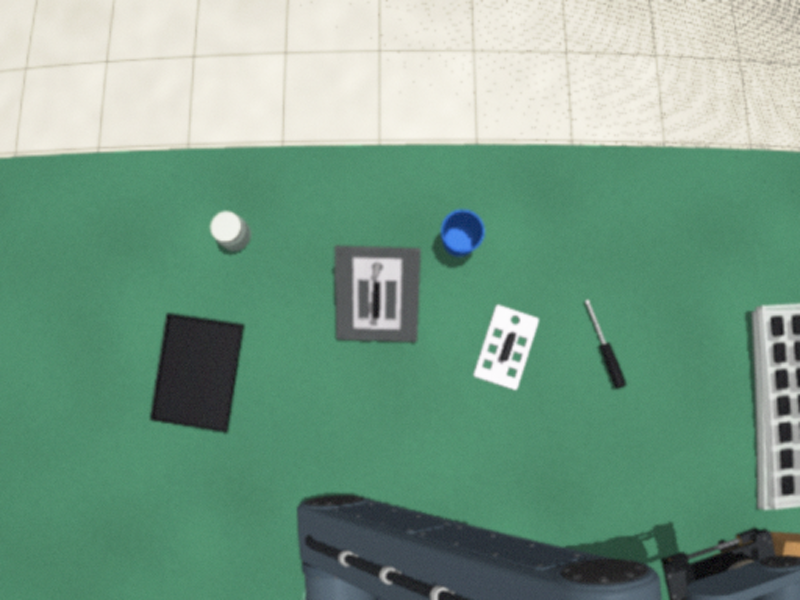

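The scene view shows the stand at about (430,320), square template at (280,355) and tray at (525,193). In the top view they are at (377,293), (506,347) and (197,372). Next I'll measure them by masks.

```bash
python3 - <<'E'
from h import *
d=cam('top'); s=cam('scene')
def cs(im,mask,lo,n=6):
    c,_=cv2.findContours(mask.astype(np.uint8)*255,cv2.RETR_EXTERNAL,cv2.CHAIN_APPROX_NONE)
    return sorted([k for k in c if cv2.contourArea(k)>lo],key=cv2.contourArea,reverse=True)[:n]
for nm,c in(('top',d),('scene',s)):
    im=c['pixels'].astype(int); mn,mx=im.min(2),im.max(2)
    y0=90 if nm=='top' else 80
    for lab,m in(('white',(mn>135)),('black',(mx<48)),('blue',(im[...,0]>im[...,1]+50)&(im[...,0]>im[...,2]+60)),('grey',(mx<115)&(mx-mn<20)&(mx>50))):
        m=m.copy(); m[:y0]=0
        for k in cs(im,m,60):
            (cx,cy),wh,a=cv2.minAreaRect(k)
            if cx<30 or cx>470 or cy>300: continue
            print(nm,lab,cv2.contourArea(k),np.round((cx,cy),1),np.round(wh,1),'box',np.round(cv2.boxPoints(((cx,cy),wh,a)),1).tolist())
            if lab in('white','black'):
                z=.005 if lab=='white' else .022
                b=cv2.boxPoints(((cx,cy),wh,a)); P=np.array([onz(c,u,v,z) for u,v in b]); print('   z',z,np.round(P[:,:2],3).tolist(),'ctr',np.round(P.mean(0),4), np.round(np.linalg.norm(P-np.roll(P,1,0),axis=1),3))
a=cv2.resize(d['pixels'][150:226,205:275],(400,434),interpolation=cv2.INTER_CUBIC)
b=cv2.resize(s['pixels'][168:244,232:302],(400,434),interpolation=cv2.INTER_CUBIC)
cv2.imwrite('pics/crop1.png',np.hstack([a,b]))
E
```

```text
top white 2017.0 [255.5  95. ] [ 10. 511.] box [[-0.0, 90.0], [511.0, 90.0], [511.0, 100.0], [0.0, 100.0]]
   z 0.005 [[0.984, 0.805], [0.969, -0.993], [0.932, -0.988], [0.946, 0.8]] ctr [ 0.9579 -0.0941  0.005 ] [0.037 1.798 0.037 1.788]
top white 1411.5 [323.8 221.8] [30.4 49. ] box [[301.6000061035156, 240.1999969482422], [317.1000061035156, 193.6999969482422], [345.8999938964844, 203.3000030517578], [330.3999938964844, 249.8000030517578]]
   z 0.005 [[0.463, -0.236], [0.609, -0.288], [0.578, -0.379], [0.432, -0.326]] ctr [ 0.5205 -0.3075  0.005 ] [0.096 0.155 0.097 0.155]
top white 1350.5 [240.5 187.3] [32. 46.] box [[224.0, 209.89999389648438], [225.10000610351562, 163.89999389648438], [257.1000061035156, 164.6999969482422], [255.89999389648438, 210.6999969482422]]
   z 0.005 [[0.56, 0.006], [0.707, 0.003], [0.703, -0.099], [0.557, -0.094]] ctr [ 0.6319 -0.0458  0.005 ] [0.101 0.147 0.102 0.146]
top white 307.0 [144.  144.5] [19.1 20.5] box [[130.0, 145.0], [144.5, 130.5], [158.0, 144.0], [143.5, 158.5]]
   z 0.005 [[0.773, 0.313], [0.82, 0.266], [0.774, 0.22], [0.728, 0.267]] c
[... 3022 characters left out ...]
0.022 ] [0.094 0.02  0.094 0.02 ]
scene black 97.0 [270.  187.5] [19.1  7.8] box [[260.5, 183.5], [266.0, 178.0], [279.5, 191.5], [274.0, 197.0]]
   z 0.022 [[0.543, -0.032], [0.536, -0.007], [0.598, -0.001], [0.605, -0.026]] ctr [ 0.5704 -0.0161  0.022 ] [0.062 0.026 0.062 0.026]
scene blue 837.0 [247.  259.5] [37. 30.] box [[232.0, 241.0], [262.0, 241.0], [262.0, 278.0], [232.0, 278.0]]
scene grey 2419.0 [275.8 200.6] [48.  70.5] box [[233.3000030517578, 197.0], [294.79998779296875, 162.39999389648438], [318.29998779296875, 204.1999969482422], [256.79998779296875, 238.8000030517578]]
scene grey 514.0 [185.5  90. ] [20. 53.] box [[159.0, 80.0], [212.0, 80.0], [212.0, 100.0], [159.0, 100.0]]
```

View pics/crop1.png

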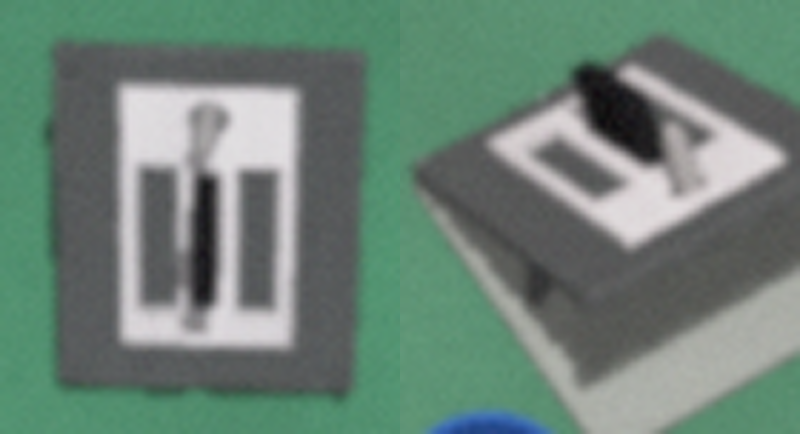

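The crop shows the board corners at about (58,42), (366,50), (352,392) and (58,385). The slot plate corners are at (120,85), (298,90), (293,348) and (122,345). The handle is at (205,240), and the peg runs from (197,150) to its tip at (208,115). In the scene half the handle is at (615,115) and the peg tip at (683,185).

```bash
python3 - <<'E'
from h import *
d=cam('top'); s=cam('scene'); k=400/70
T=lambda u,v:((u)/k+205-.4,(v)/k+150-.4); S=lambda u,v:((u-400)/k+232-.4,v/k+168-.4)
sn,c=np.sin(np.radians(35)),np.cos(np.radians(35))
C=[onz(d,*T(u,v),z) for (u,v),z in zip([(58,42),(366,50),(352,392),(58,385)],[.1375,.1375,.0228,.0228])]
print('board corners TL TR BR BL',np.round(C,4).tolist())
print('scene corner L', np.round(onz(s,*S(415,170),.0228),4), 'top R', np.round(onz(s,*S(595,300),.1375),4))
# peg tip two views: height should be .118+.04*c=.1508
p,g=tri(d,T(208,110),s,S(683,187)); print('peg tip tri',np.round(p,4),g,'at z', np.round(onz(d,*T(208,110),.1508),4),np.round(onz(s,*S(683,187),.1508),4))
for psi in (0,):
  pass
C=np.array(C); up=(C[0]+C[1]-C[2]-C[3])[:2]; psi=np.arctan2(up[1],up[0]); lat=(C[0]-C[1]+C[3]-C[2])[:2]
print('psi up',np.degrees(psi),'psi lat',np.degrees(np.arctan2(lat[1],lat[0]))-90)
top=(C[0]+C[1])/2;bot=(C[2]+C[3])/2
psi=np.radians(np.degrees(np.arctan2(lat[1],lat[0]))-90)
e=np.array([np.cos(psi),np.sin(psi),0])
print('foot est',np.round(top[:2]-.034*c*e[:2],4),np.round(bot[:2]+.166*c*e[:2],4),len(C))
foot=(top-.034*c*e+bot+.166*c*e)/2; foot[2]=.118
X=np.array([c*e[0],c*e[1],sn]);Y=np.array([-e[1],e[0],0]);Z=np.cross(X,Y)
print('tip pred',np.round(foot+.04*Z,4))
for cam_,F,pts in((d,T,[(120,85),(298,90),(293,348),(122,345)]),(s,S,[(637,65),(783,158),(632,247),(488,145)])):
  Q=[onplane(cam_,*F(u,v),foot+.005*Z,Z)-foot for u,v in pts]; Q=np.array([[q@X,q@Y,q@Z] for q in Q]); print('slot corners board frame\n',np.round(Q,4).tolist(),Q.mean(0))
# handles: triangulate? handle top centre of slot
for cam_,F,pt in((d,T,(207,240)),):
  q=onplane(cam_,*F(*pt),foot+.045*Z,Z)-foot; print('handle',[q@X,q@Y])
# square hole / handle
for cam_,pt in((d,(515*.64-.2,320*.64-.2)),(s,(286.5*.64-.2,381*.64-.2))): print('hole',np.round(onz(cam_,*pt,.005),4))
E
```

```text
board corners TL TR BR BL [[0.7045, 0.0232, 0.1375], [0.699, -0.1327, 0.1375], [0.5323, -0.1258, 0.0228], [0.5373, 0.0337, 0.0228]]
scene corner L [ 0.54   -0.125   0.0228] top R [ 0.7023 -0.1295  0.1375]
peg tip tri [ 0.6705 -0.0534  0.123 ] 0.002910162162591336 at z [ 0.6667 -0.0533  0.1508] [ 0.682  -0.0658  0.1508]
psi up -2.9940804737144213 psi lat -1.9077594782147997
foot est [ 0.6739 -0.0538] [ 0.6707 -0.0506] 4
tip pred [ 0.6494 -0.0514  0.1508]
slot corners board frame
 [[0.0151, 0.0447, 0.005], [0.0147, -0.0457, 0.005], [-0.1378, -0.0458, 0.005], [-0.1387, 0.0458, 0.005]] [-0.06169411 -0.00024044  0.005     ]
slot corners board frame
 [[-0.1318, 0.0477, 0.005], [0.0215, 0.0424, 0.005], [0.0255, -0.0462, 0.005], [-0.1312, -0.0446, 0.005]] [-0.05399926 -0.00015236  0.005     ]
handle [np.float64(-0.05140868776746069), np.float64(-0.0016194018625448946)]
hole [ 0.5741 -0.3264  0.005 ]
hole [ 0.5786 -0.3248  0.005 ]
```

```bash
cat >> h.py <<'E'
from scipy.spatial.transform import Rotation as Ro
sn,cc=np.sin(np.radians(35)),np.cos(np.radians(35))
def board(psi,foot):
    e=np.array([np.cos(np.radians(psi)),np.sin(np.radians(psi)),0]); X=cc*e+[0,0,sn]; Y=np.array([-e[1],e[0],0]); return np.array(foot),X,Y,np.cross(X,Y)
F,X,Y,Z=board(-2.5,[.672,-.052,.118])
RT=np.stack([X,-Y,-Z],1)
def go(pos,R):
    o=r.get_obs(); R0=Ro.from_euler('xyz',o['tcp_rot']).as_matrix(); dp=(np.array(pos)-o['tcp_pos'])*1000; rv=Ro.from_matrix(R@R0.T).as_rotvec(degrees=True)
    n=max(np.abs(dp).max()/50,np.linalg.norm(dp)/50,np.linalg.norm(rv)/8.59); print('dp',dp.round(1),'rv',rv.round(2),'rows',n.round(1),'t',round(o['time'],2)); return dp,rv
def yawR(a): return Ro.from_euler('xyz',[180,0,a],degrees=True).as_matrix()
E
python3 - <<'E'
from h import *
o=r.get_obs(); w=cam('wrist'); R0=Ro.from_euler('xyz',o['tcp_rot']).as_matrix()
print('cam in tool',R0.T@(-w['R'].T@w['t']-o['tcp_pos']),'\n',(w['R']@R0).round(3),w['fx'],w['k1'])
go(F-.062*X+.025*Z+.14*Z,RT); go([.5215,-.307,.2],yawR(-19))
E
```

```text
cam in tool [ 0.07055613 -0.00031931 -0.15097415] 
 [[-0.     1.     0.001]
 [-0.967  0.    -0.255]
 [-0.255 -0.001  0.967]] 298.2040451542273 -0.03545747366735369
dp [383.7 562.6 -15.7] rv [  3.25 -34.95 -15.24] rows 13.6 t 0.35
dp [378.5 301.2 -33.3] rv [-3.000e-02  1.000e-02 -3.222e+01] rows 9.7 t 0.35
```

>>> move_arm(
  series=[
    [[32,25,1,0,0,-2.7,1],[32,25,1,0,0,-2.7,1],[32,25,1,0,0,-2.7,1],[32,25,1,0,0,-2.7,1],[32,25,1,0,0,-2.7,1],[32,25,1,0,0,-2.7,1],[32,25,1,0,0,-2.7,1],[32,25,1,0,0,-2.7,1],[32,25,1,0,0,-2.7,1],[32,25,1,0,0,-2.7,1],[32,25,1,0,0,-2.7,1],[26,26,1,0,0,-2.7,1],[0,0,0,0,0,0,1],[0,0,0,0,0,0,1]],
  ],
  squeeze=30,
)

```text
time: 1.75
tcp_pos: [0.5213, -0.3067, 0.2454]
tcp_rot: [3.141, 0.0, -0.332]
ft_force: [-0.3, 0.6, 0.1]
grip_width: 0.0871
finger_force: 0.0
```

```bash
python3 - <<'E'
from h import *
o=r.get_obs();print(o['tcp_pos'],np.degrees(o['tcp_rot']),o['ft_force'])
w=cam('wrist'); cv2.imwrite('pics/w1.png',w['pixels']); np.save('w1.npy',w,allow_pickle=True)
im=w['pixels'].astype(int); m=(im.min(2)>135)
c,_=cv2.findContours(m.astype(np.uint8)*255,cv2.RETR_CCOMP,cv2.CHAIN_APPROX_NONE)
for k in c:
    A=cv2.contourArea(k)
    if A<150: continue
    b=cv2.minAreaRect(k); P=np.array([onz(w,u,v,.005) for u,v in cv2.boxPoints(b)]); mm=cv2.moments(k); q=onz(w,mm['m10']/mm['m00'],mm['m01']/mm['m00'],.005)
    print(A,np.round(b[0]),np.round(P[:,:2],4).tolist(),'cen',q.round(4),np.round(np.linalg.norm(P-np.roll(P,1,0),axis=1),3))
E
```

```text
[ 0.52129457 -0.30672219  0.24543901] [ 1.79971968e+02  2.56003291e-02 -1.90253575e+01] [-0.27706505  0.55320652  0.1400298 ]
1938.0 [ 22. 181.] [[0.6507, 0.0752], [0.6824, -0.011], [0.5559, -0.0675], [0.5162, 0.0202]] cen [ 0.598  -0.0155  0.005 ] [0.145 0.092 0.138 0.096]
7432.5 [252. 160.] [[0.4704, -0.2313], [0.6094, -0.2881], [0.5775, -0.3738], [0.4351, -0.3253]] cen [ 0.5278 -0.3078  0.005 ] [0.1   0.15  0.091 0.15 ]
210.5 [272. 195.] [[0.4661, -0.3014], [0.485, -0.3078], [0.4775, -0.3296], [0.4585, -0.3236]] cen [ 0.4719 -0.3166  0.005 ] [0.023 0.02  0.023 0.02 ]
235.0 [234. 194.] [[0.5027, -0.2608], [0.4957, -0.2813], [0.4756, -0.2741], [0.4827, -0.2533]] cen [ 0.4893 -0.2673  0.005 ] [0.021 0.022 0.021 0.022]
212.0 [272. 172.] [[0.5155, -0.3208], [0.509, -0.3397], [0.4895, -0.3334], [0.496, -0.3143]] cen [ 0.5027 -0.327   0.005 ] [0.02 0.02 0.02 0.02]
202.5 [234. 171.] [[0.5324, -0.2718], [0.5259, -0.2906], [0.5079, -0.2842], [0.5145, -0.2651]] cen [ 0.5203 -0.2782  0.005 ] [0.019 0.02  0.019 0.02 ]
679.5 [253. 166.] [[0.4859, -0.2836], [0.5537, -0.3074], [0.5477, -0.3247], [0.4797, -0.3017]] cen [ 0.517  -0.3039  0.005 ] [0.019 0.072 0.018 0.072]
221.5 [272. 146.] [[0.5282, -0.325], [0.5468, -0.3313], [0.5405, -0.3497], [0.5217, -0.3438]] cen [ 0.5343 -0.3375  0.005 ] [0.02 0.02 0.02 0.02]
214.0 [233. 146.] [[0.5454, -0.2752], [0.5638, -0.282], [0.557, -0.3017], [0.5385, -0.2951]] cen [ 0.5512 -0.2887  0.005 ] [0.021 0.02  0.021 0.02 ]
200.0 [253. 118.] [[0.5818, -0.3119], [0.5901, -0.3297], [0.5726, -0.3385], [0.564, -0.3207]] cen [ 0.5773 -0.3252  0.005 ] [0.02 0.02 0.02 0.02]
1817.0 [ 87. 118.] [[0.7274, -0.0509], [0.7489, -0.1202], [0.5667, -0.1954], [0.5366, -0.1232]] cen [ 0.6859 -0.109   0.005 ] [0.204 0.073 0.197 0.078]
280.5 [380.  79.] [[0.6142, -0.4725], [0.6158, -0.4784], [0.5249, -0.5119], [0.5231, -0.5056]] cen [ 0.572  -0.4915  0.005 ] [0.097 0.006 0.097 0.006]
```

View pics/w1.png

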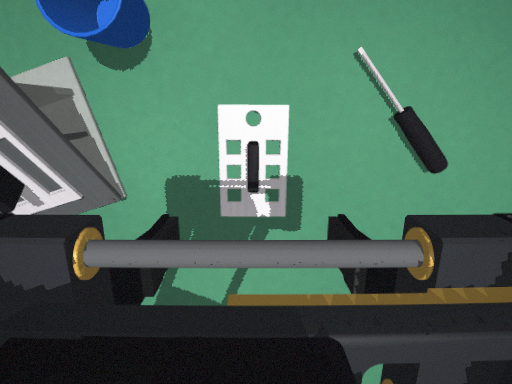

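Wrist view: the hole is at (253,118), the six windows lie either side of the handle at (253,166), and the board is at the left. This puts the square template origin at (.5225,-.3063) with yaw -19.1, which agrees with the other views. Next, the stand.

```bash
python3 - <<'E'
from h import *
go(F-.062*X+.025*Z+.14*Z,RT)
E
```

```text
dp [  6.1 261.8 -27.8] rv [ -6.57 -34.54  16.11] rows 5.3 t 1.8
```

>>> move_arm(
  series=[
    [[0,26,0,-0.7,-3.4,1.6,1],[1,26,0,-0.7,-3.4,1.6,1],[0,26,0,-0.7,-3.4,1.6,1],[1,26,0,-0.7,-3.4,1.6,1],[1,26,-4,-0.7,-3.4,1.6,1],[1,26,-4,-0.6,-3.5,1.6,1],[0,26,-5,-0.6,-3.5,1.6,1],[1,26,-5,-0.6,-3.5,1.6,1],[0,26,-5,-0.6,-3.5,1.6,1],[1,28,-5,-0.7,-3.5,1.7,1],[0,0,0,0,0,0,1],[0,0,0,0,0,0,1]],
  ],
)

```text
time: 3.0
tcp_pos: [0.5286, -0.0567, 0.2206]
tcp_rot: [-3.131, -0.591, -0.061]
ft_force: [-0.9, -0.1, 0.6]
grip_width: 0.087
finger_force: 0.0
```

```bash
python3 - <<'E'
from h import *
o=r.get_obs();print(o['tcp_pos'],np.degrees(o['tcp_rot']),o['qpos'].round(2))
w=cam('wrist'); cv2.imwrite('pics/w2.png',w['pixels'])
im=w['pixels'].astype(int)
for lab,m in (('w',im.min(2)>135),('k',im.max(2)<40),('g',(im.max(2)<130)&(im.max(2)-im.min(2)<25)&(im.max(2)>40))):
  c,_=cv2.findContours(m.astype(np.uint8)*255,cv2.RETR_CCOMP,cv2.CHAIN_APPROX_NONE)
  for k in c:
    A=cv2.contourArea(k)
    if A<120: continue
    b=cv2.minAreaRect(k); 
    if b[0][1]>225: continue
    P=np.array([onplane(w,u,v,F+.005*Z,Z)-F for u,v in cv2.boxPoints(b)]); P=np.stack([P@X,P@Y],1)
    mm=cv2.moments(k); q=onplane(w,mm['m10']/mm['m00'],mm['m01']/mm['m00'],F+.005*Z,Z)-F
    print(lab,A,np.round(b[0]),np.round(P*1000,1).tolist(),'cen',np.round([q@X*1000,q@Y*1000],1))
E
```

```text
[ 0.52863038 -0.05671615  0.2206019 ] [-179.41062176  -33.85185635   -3.47992841] [-0.44  0.31  2.11  0.93  0.27  0.34]
w 551.5 [454. 206.] [[-87.3, -196.4], [-88.4, -271.1], [-108.8, -275.4], [-107.3, -199.3]] cen [-100.7 -223.9]
w 11456.5 [241. 170.] [[16.4, 45.9], [15.0, -44.4], [-135.2, -46.7], [-133.8, 55.9]] cen [-53.4   0.7]
w 1079.0 [242. 181.] [[-105.1, 12.7], [-29.5, 10.2], [-29.8, -7.5], [-105.4, -6.2]] cen [-66.6   2.3]
w 1477.5 [219. 184.] [[-28.2, 37.4], [-27.4, 15.5], [-113.3, 14.4], [-114.3, 38.0]] cen [-68.6  26.2]
w 1497.5 [266. 183.] [[-112.7, -12.8], [-27.8, -13.8], [-28.1, -35.6], [-113.0, -36.3]] cen [-68.4 -25.3]
w 319.5 [242. 120.] [[-12.0, 10.6], [8.9, 10.0], [8.6, -9.2], [-12.3, -8.9]] cen [-1.8  0.8]
w 1163.0 [22. 94.] [[53.4, 241.6], [51.6, 194.7], [2.1, 204.3], [3.4, 253.2]] cen [ 30.9 227.7]
w 6308.5 [255.  11.] [[104.1, 231.5], [118.3, -256.0], [100.6, -260.2], [86.0, 234.3]] cen [97.2 -5.9]
k 768.0 [242. 181.] [[-31.6, 8.2], [-31.8, -5.4], [-103.0, -4.1], [-102.8, 10.4]] cen [-66.1   1.9]
g 1275.5 [219. 184.] [[-29.5, 36.3], [-28.8, 16.5], [-112.2, 15.5], [-113.0, 36.8]] cen [-68.7  26.2]
g 1291.0 [267. 183.] [[-111.5, -15.1], [-28.9, -15.9], [-29.1, -34.6], [-111.8, -35.2]] cen [-68.5 -25.4]
g 259.5 [242. 120.] [[7.9, 9.0], [7.7, -8.2], [-11.3, -7.8], [-11.0, 9.6]] cen [-1.7  0.8]
g 1124.5 [ 45. 125.] [[-3.7, 237.4], [23.1, 189.1], [-2.5, 174.8], [-30.7, 223.5]] cen [ -2.3 205.7]
g 207.5 [ 15. 106.] [[14.8, 252.3], [27.7, 219.0], [18.5, 216.0], [5.4, 249.4]] cen [ 16.6 233.9]
g 32519.0 [252. 176.] [[35.7, 160.8], [35.1, -178.3], [-175.0, -210.9], [-175.7, 194.6]] cen [-73.2  -1.8]
g 11941.5 [241. 170.] [[-135.1, 57.1], [17.3, 46.8], [15.9, -45.4], [-136.5, -47.9]] cen [-53.3   0.7]
g 141.0 [20. 10.] [[102.9, 224.6], [117.9, 203.0], [109.4, 195.2], [94.1, 216.7]] cen [106.4 209.5]
g 135.0 [ 6. 11.] [[115.4, 228.1], [114.7, 216.1], [95.6, 220.0], [96.2, 232.2]] cen [108.4 225.5]
```

View pics/w2.png

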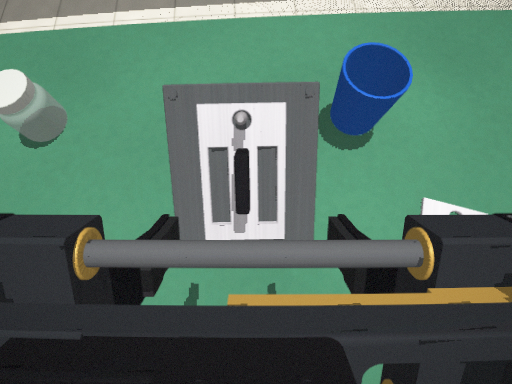

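The wrist view shows the hole and peg at (242,120), slots at (219,184) and (266,183), and handle at (242,181). The peg foot is about 2 mm up-slope from my first estimate, so I'll correct it.

```bash
sed -i 's/\[.672,-.052,.118\]/[.6738,-.0512,.118]/' h.py; python3 - <<'E'
from h import *
go(F-.062*X+.025*Z+.07*Z,RT); print(-70*Z)
E
```

```text
dp [ 39.4  10.6 -60.7] rv [-0.51 -1.06  0.65] rows 1.5 t 3.05
[ 40.11213631  -1.75133369 -57.3406431 ]
```

>>> move_arm(
  series=[
    [[4,1,-6,0,-0.1,0,1],[8,2,-12,-0.1,-0.2,0.1,1],[8,2,-12,-0.1,-0.2,0.1,1],[8,2,-12,-0.1,-0.2,0.2,1],[7,2,-12,-0.1,-0.2,0.2,1],[4,2,-7,-0.1,-0.2,0.1,1],[0,0,0,0,0,0,1],[0,0,0,0,0,0,1]],
  ],
)

```text
time: 3.85
tcp_pos: [0.5682, -0.0455, 0.1597]
tcp_rot: [-3.14, -0.611, -0.043]
ft_force: [-0.4, -1.0, 0.6]
grip_width: 0.0872
finger_force: 0.0
```

```bash
python3 - <<'E'
from h import *
print(r.get_obs()['qpos'].round(2));go(F-.062*X+.025*Z,RT)
w=cam('wrist'); cv2.imwrite('w3.png',w['pixels'])
im=w['pixels'].astype(int)
m=im.min(2)>135
c,_=cv2.findContours(m.astype(np.uint8)*255,cv2.RETR_CCOMP,cv2.CHAIN_APPROX_NONE)
for k in c:
    A=cv2.contourArea(k)
    if A<120: continue
    b=cv2.minAreaRect(k); 
    if b[0][1]>225: continue
    P=np.array([onplane(w,u,v,F+.005*Z,Z)-F for u,v in cv2.boxPoints(b)]); P=np.stack([P@X,P@Y],1)
    print(A,np.round(b[0]),np.round(P*1000,1).tolist(),np.round(P.mean(0)*1000,1))
E
```

```text
[-0.38  0.49  2.1   1.71  0.19 -0.42]
dp [ 40.5  -2.9 -56.7] rv [-0.07  0.03 -0.1 ] rows 1.4 t 3.85
124.0 [256. 118.] [[0.6, 6.7], [7.1, 0.1], [0.2, -7.0], [-6.4, -0.4]] [ 0.4 -0.2]
9424.0 [255. 170.] [[13.6, 45.5], [13.6, -44.6], [-102.4, -50.5], [-102.6, 51.0]] [-44.5   0.4]
527.5 [256. 123.] [[-13.4, 10.0], [6.7, 9.8], [6.7, -9.7], [-13.4, -10.0]] [-3.4  0. ]
383.0 [ 8. 95.] [[34.9, 200.0], [34.6, 186.8], [4.2, 192.5], [4.4, 206.1]] [ 19.5 196.3]
1532.5 [282.   5.] [[82.6, 150.0], [92.2, -188.4], [84.7, -190.0], [75.0, 150.8]] [ 83.6 -19.4]
```

>>> move_arm(
  series=[
    [[3,0,-4,0,0,0,1],[4,0,-5,0,0,0,1],[4,-1,-6,0,0,0,1],[4,0,-6,0,0,0,1],[4,0,-6,0,0,0,1],[4,-1,-6,0,0,0,1],[4,0,-6,0,0,0,1],[4,0,-5,0,0,0,1],[3,-1,-5,0,0,0,1],[3,0,-4,0,0,0,1],[2,0,-3,0,0,0,1],[0,0,0,0,0,0,1],[0,0,0,0,0,0,1]],
  ],
)

```text
time: 5.2
tcp_pos: [0.6064, -0.0473, 0.1034]
tcp_rot: [-3.139, -0.611, -0.042]
ft_force: [-0.1, 0.6, 0.1]
grip_width: 0.0873
finger_force: 0.0
```

```bash
python3 - <<'E'
from h import *
print(r.get_obs()['qpos'].round(2));go(F-.062*X+.025*Z,RT)
E
```

```text
[-0.35  0.64  2.04  2.17  0.21 -0.86]
dp [ 2.3 -1.1 -0.5] rv [-0.11 -0.01 -0.16] rows 0.1 t 5.2
```

>>> move_arm(
  series=[
    [[2,-1,0,0,0,0,0.5],[0,0,0,0,0,0,0.3],[0,0,0,0,0,0,0],[0,0,0,0,0,0,0],[0,0,0,0,0,0,0],[0,0,0,0,0,0,0],[0,0,0,0,0,0,0],[0,0,0,0,0,0,0]],
  ],
  squeeze=45,
)

```text
time: 6.0
tcp_pos: [0.6084, -0.0482, 0.1032]
tcp_rot: [-3.139, -0.61, -0.042]
ft_force: [0.1, -0.5, 0.2]
grip_width: 0.0313
finger_force: 0.0
```

>>> move_arm(
  series=[
    [[0,0,0,0,0,0,0],[0,0,0,0,0,0,0],[0,0,0,0,0,0,0],[0,0,0,0,0,0,0],[0,0,0,0,0,0,0]],
  ],
)

```text
time: 6.5
tcp_pos: [0.6083, -0.0483, 0.1032]
tcp_rot: [-3.139, -0.61, -0.042]
ft_force: [-0.5, -0.7, -1.0]
grip_width: 0.0133
finger_force: 45.0
```

>>> move_arm(
  series=[
    [[1,0,1,0,0,0,0],[-1,0,3,0,0,0,0],[-3,0,4,0,0,0,0],[-3,0,4,0,0,0,0],[-3,0,5,0,0,0,0],[-3,1,5,0,0,0,0],[-4,0,5,0,0,0,0],[-3,0,5,0,0,0,0],[-4,0,5,0,0,0,0],[-3,1,5,0,0,0,0],[-4,0,5,0,0,0,0],[-3,0,5,0,0,0,0],[-3,0,5,0,0,0,0],[0,0,5,0,0,0,0],[0,0,5,0,0,0,0]],
  ],
)

```text
time: 8.0
tcp_pos: [0.5718, -0.0459, 0.1707]
tcp_rot: [-3.139, -0.61, -0.042]
ft_force: [-0.5, 0.9, -2.0]
grip_width: 0.0139
finger_force: 45.0
```

```bash
python3 - <<'E'
from h import *
o=r.get_obs();print(o['qpos'].round(2),o['tcp_pos']); go(F-.062*X+.025*Z+.06*Z,RT)
E
```

```text
[-0.38  0.46  2.08  1.49  0.19 -0.2 ] [ 0.57181473 -0.04593553  0.17073681]
dp [  2.5  -0.9 -18.7] rv [-0.13 -0.03 -0.17] rows 0.4 t 8.0
```

```bash
python3 - <<'E'
from h import *
go([.474,.316,.14],yawR(-8.2))
E
```

```text
dp [-97.8 361.9 -30.7] rv [ 3.08 34.84 -5.65] rows 7.5 t 8.0
```

>>> move_arm(
  series=[
    [[-5,2,15,0,0,0,0],[-5,5,20,0.1,1,0,0],[-5,12,20,0.2,2,-0.4,0],[-6,20,10,0.2,2.4,-0.4,0],[-6,25,0,0.2,2.4,-0.4,0],[-6,25,0,0.2,2.4,-0.4,0],[-6,25,0,0.2,2.4,-0.4,0],[-6,25,0,0.2,2.4,-0.4,0],[-6,25,0,0.2,2.4,-0.4,0],[-6,25,0,0.2,2.4,-0.4,0],[-6,25,0,0.2,2.4,-0.4,0],[-6,25,0,0.2,2.4,-0.4,0],[-6,25,-10,0.2,2.4,-0.4,0],[-6,25,-10,0.2,2.4,-0.4,0],[-6,25,-15,0.2,2.4,-0.4,0],[-6,25,-20,0.2,2.2,-0.4,0],[-4,15,-20,0.1,1,-0.2,0],[0,8,-10,0,0,0,0],[0,0,0,0,0,0,0]],
  ],
)

```text
time: 9.9
tcp_pos: [0.4864, 0.2934, 0.1252]
tcp_rot: [-3.121, -0.062, -0.132]
ft_force: [-0.5, -0.5, -2.1]
grip_width: 0.0139
finger_force: 45.0
```

```bash
python3 - <<'E'
from h import *
o=r.get_obs();print(o['qpos'].round(2),o['tcp_pos']); go([.474,.316,.05],yawR(-8.2))
w=cam('wrist'); cv2.imwrite('pics/w4.png',w['pixels'])
E
```

```text
[ 0.35  0.58  1.72 -0.02  0.78  2.06] [0.48636249 0.2934359  0.12519575]
dp [-12.4  22.6 -75.2] rv [-0.67  3.67 -0.68] rows 1.6 t 9.9
```

View pics/w4.png

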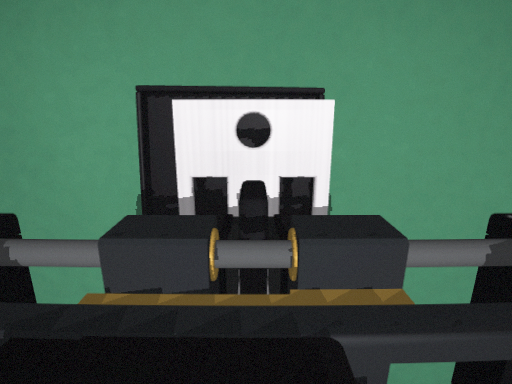

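The plate is held straight. The tray rim spans columns 138 to 323 at row 88, so the plate is about 20 mm too far right (−y), as computed. I'll correct that and lower.

>>> move_arm(
  series=[
    [[-3,6,0,-0.2,1,-0.2,0],[-3,6,-10,-0.2,1,-0.2,0],[-3,6,-15,-0.2,1,-0.2,0],[-3,5,-15,0,0.7,-0.1,0],[0,0,-15,0,0,0,0],[0,0,-10,0,0,0,0],[0,0,0,0,0,0,0],[0,0,0,0,0,0,0]],
  ],
)

```text
time: 10.75
tcp_pos: [0.4756, 0.3163, 0.061]
tcp_rot: [-3.139, -0.001, -0.145]
ft_force: [-0.5, 0.5, -2.0]
grip_width: 0.0138
finger_force: 45.0
```

```bash
python3 - <<'E'
from h import *
go([.474,.316,.032],yawR(-8.2))
w=cam('wrist'); im=w['pixels'].astype(int); m=(im.max(2)<60).astype(np.uint8); m[200:]=0
# rim far corners
g=(im[...,1]>im[...,2]+25)&(im[...,1]>60)
for row in range(60,200,12):
    x=np.where(~g[row])[0]
    if len(x): print(row,x.min(),x.max(),np.round(onz(w,x.min(),row,.022)[:2],4),np.round(onz(w,x.max(),row,.022)[:2],4))
E
```

```text
dp [ -1.6  -0.3 -29. ] rv [-0.14  0.1   0.1 ] rows 0.6 t 10.75
60 118 380 [0.5858 0.3831] [0.563  0.2276]
72 119 379 [0.579  0.3841] [0.5562 0.2285]
84 120 378 [0.5722 0.3852] [0.5493 0.2295]
96 121 377 [0.5652 0.3864] [0.5424 0.2305]
108 122 376 [0.5581 0.3875] [0.5353 0.2314]
120 124 375 [0.5508 0.3881] [0.528  0.2324]
132 125 374 [0.5434 0.3893] [0.5207 0.2334]
144 126 372 [0.5359 0.3905] [0.5133 0.235 ]
156 127 371 [0.5283 0.3918] [0.5056 0.236 ]
168 128 370 [0.5205 0.3931] [0.4978 0.237 ]
180 130 369 [0.5125 0.3938] [0.4899 0.2381]
192 130 367 [0.5045 0.3958] [0.4818 0.2398]
```

>>> move_arm(
  series=[
    [[0,1,-5,0,0,0,0],[0,1,-6,0,0,0,0],[0,1,-5,0,0,0,0],[0,0,-4,0,0,0,0],[0,0,-3,0,0,0,0],[0,0,-2,0,0,0,0],[0,0,-1,0,0,0,0],[0,0,-1,0,0,0,0],[0,0,0,0,0,0,0]],
  ],
)

```text
time: 11.7
tcp_pos: [0.4759, 0.3194, 0.0345]
tcp_rot: [-3.138, -0.002, -0.145]
ft_force: [-0.7, 0.2, -1.5]
grip_width: 0.0136
finger_force: 45.0
```

>>> move_arm(
  series=[
    [[0,0,-1,0,0,0,0],[0,0,-1,0,0,0,0],[0,0,-1,0,0,0,0],[0,0,-1,0,0,0,0],[0,0,0,0,0,0,0]],
  ],
)

```text
time: 12.2
tcp_pos: [0.4757, 0.3194, 0.0304]
tcp_rot: [-3.139, -0.002, -0.145]
ft_force: [0.8, -0.5, -2.5]
grip_width: 0.0138
finger_force: 45.0
```

>>> move_arm(
  series=[
    [[0,0,-0.7,0,0,0,0],[0,0,-0.7,0,0,0,0],[0,0,-0.7,0,0,0,0],[0,0,0,0,0,0,0]],
  ],
)

```text
time: 12.6
tcp_pos: [0.4759, 0.3195, 0.0297]
tcp_rot: [-3.138, -0.003, -0.145]
ft_force: [-1.3, -0.0, 7.3]
grip_width: 0.0133
finger_force: 45.0
```

>>> move_arm(
  series=[
    [[0,0,0,0,0,0,0.3],[0,0,0,0,0,0,0.4],[0,0,0,0,0,0,0.5],[0,0,0,0,0,0,0.5],[0,0,5,0,0,0,0.5],[0,0,15,0,0,0,0.5],[0,0,25,0,0,0,0.5],[0,0,35,0,0,0,0.5],[0,0,40,0,0,0,0.5],[0,0,40,0,0,0,0.5],[0,0,0,0,0,0,0.5]],
  ],
)

```text
time: 13.7
tcp_pos: [0.4796, 0.3212, 0.1956]
tcp_rot: [-3.131, -0.014, -0.145]
ft_force: [0.1, 0.2, 0.6]
grip_width: 0.0435
finger_force: 0.0
```

```bash
python3 - <<'E'
from h import *
w=cam('wrist'); d=cam('top')
cv2.imwrite('pics/w5.png',np.hstack([cv2.resize(w['pixels'],(400,300)),cv2.resize(d['pixels'][150:330,40:280],(400,300))]))
print(r.get_obs()['grip_width'])
go(F-.06*X+.17*Z,RT)
E
```

```text
0.043479319758071774
dp [  51.  -364.5   32.3] rv [ -3.54 -34.51   5.52] rows 7.4 t 13.8
```

View pics/w5.png

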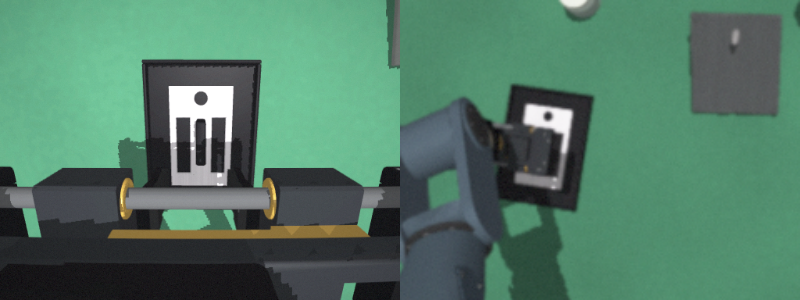

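The slot template lies flat inside the tray with its handle up. On the bare board the peg is visible at about (735,38). Now a wrist look at the peg.

>>> move_arm(
  series=[
    [[10,-20,15,-0.2,0,0.4,0.6],[10,-35,15,-0.2,0,0.6,0.7],[10,-40,15,-0.2,0,0.6,0.8],[10,-40,10,0,0,0.6,0.8],[12,-40,10,0,0.2,0.6,0.8],[12,-40,9,0,0.2,0.6,0.8],[12,-40,0,0,0.2,0.6,0.8],[12,-40,0,0,0.2,0.6,0.8],[12,-35,0,0,0.2,0.6,0.8],[12,-25,0,0,0,0.5,0.8],[8,-16,0,0,0,0,0.8],[0,0,0,0,0,0,0.8],[0,0,0,0,0,0,0.8]],
  ],
)

```text
time: 15.1
tcp_pos: [0.5948, -0.0507, 0.2614]
tcp_rot: [3.134, 0.017, -0.045]
ft_force: [-0.2, 0.8, -0.4]
grip_width: 0.0696
finger_force: 0.0
```

```bash
python3 - <<'E'
from h import *
w=cam('wrist'); np.save('w6.npy',w,allow_pickle=True)
for n,p in(('foot',F),('tip',F+.04*Z),('TL',F+.034*X+.08*Y),('TR',F+.034*X-.08*Y),('BL',F-.166*X+.08*Y)): print(n,proj(w,p).round(1))
u,v=proj(w,F+.02*Z).astype(int); print(u,v)
A=w['pixels'][v-45:v+45,u-45:u+45]; cv2.imwrite('pics/w6.png',np.hstack([cv2.resize(A,(400,400),interpolation=cv2.INTER_CUBIC),cv2.resize(w['pixels'],(400,400))]))
print('crop origin',u-45,v-45,400/90)
E
```

```text
foot [249.4  97.2]
tip [249.4 124.1]
TL [156.1  63.6]
TR [341.9  63.3]
BL [191.9 202.1]
249 109
crop origin 204 64 4.444444444444445
```

View pics/w6.png

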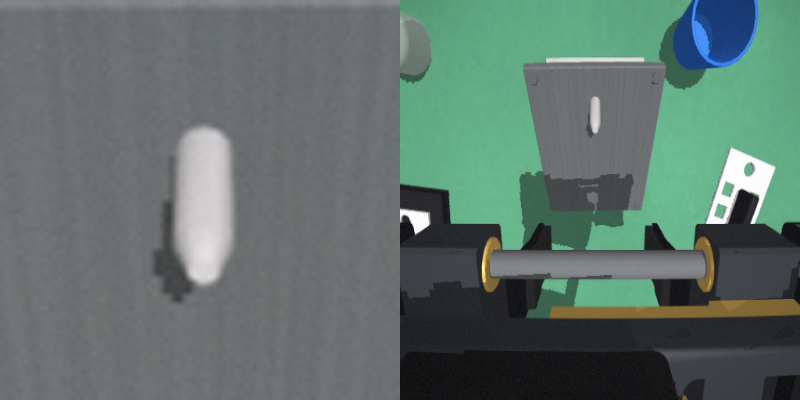

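The peg shows its foot at row 97.6, its tip at row 125 and its axis at column 249.7. Predicted were 97.2, 124.1 and 249.4, so the estimate is within 1 mm. Next, fetch the square template.

```bash
python3 - <<'E'
from h import *
go([.5225,-.3063,.12],yawR(-19.1))
E
```

```text
dp [ -72.2 -256.2 -141.7] rv [  0.24  -0.99 -16.56] rows 6.0 t 15.15
```

>>> move_arm(
  series=[
    [[-7,-20,0,0,-0.1,-1.5,0.8],[-7,-34,0,0,-0.1,-1.7,0.8],[-8,-34,0,0,-0.1,-1.7,0.8],[-8,-34,0,0,-0.1,-1.7,0.8],[-8,-34,-15,0,-0.1,-1.7,0.8],[-8,-34,-22,0,-0.1,-1.7,0.8],[-8,-30,-30,0.1,-0.1,-1.7,0.8],[-8,-22,-30,0.1,-0.1,-1.7,0.8],[-6,-10,-30,0,-0.1,-1.7,0.8],[-4,-4,-15,0,-0.1,-1.5,0.8],[0,0,0,0,0,0,0.8],[0,0,0,0,0,0,0.8]],
  ],
)

```text
time: 16.35
tcp_pos: [0.5242, -0.3062, 0.1208]
tcp_rot: [3.14, -0.002, -0.333]
ft_force: [0.3, 0.3, 0.2]
grip_width: 0.0697
finger_force: 0.0
```

```bash
python3 - <<'E'
from h import *
w=cam('wrist'); im=w['pixels'].astype(int); m=(im.min(2)>135)
c,_=cv2.findContours(m.astype(np.uint8)*255,cv2.RETR_CCOMP,cv2.CHAIN_APPROX_NONE)
for k in c:
    A=cv2.contourArea(k)
    if A<150: continue
    mm=cv2.moments(k); q=onz(w,mm['m10']/mm['m00'],mm['m01']/mm['m00'],.005); b=cv2.minAreaRect(k)
    if b[0][1]<230: print(A,np.round(b[0]),np.round(b[1]),'cen',q.round(4))
cv2.imwrite('w7.png',w['pixels'])
go([.5225,-.3063,.025],yawR(-19.1))
E
```

```text
12320.0 [254. 172.] [133. 104.] cen [ 0.5418 -0.3127  0.005 ]
451.5 [282. 202.] [23. 21.] cen [ 0.5031 -0.3268  0.005 ]
447.5 [226. 202.] [21. 23.] cen [ 0.5201 -0.2781  0.005 ]
1504.5 [254. 197.] [21. 80.] cen [ 0.5151 -0.3035  0.005 ]
446.0 [283. 166.] [21. 22.] cen [ 0.5343 -0.3375  0.005 ]
437.0 [226. 166.] [21. 23.] cen [ 0.5514 -0.2888  0.005 ]
419.0 [255. 126.] [23. 23.] cen [ 0.5774 -0.3252  0.005 ]
1162.5 [ 25. 149.] [148.  15.] cen [ 0.6334 -0.1228  0.005 ]
621.0 [443.  68.] [112.   8.] cen [ 0.5729 -0.4931  0.005 ]
dp [ -2.3   0.4 -96.5] rv [ 0.2   0.18 -0.03] rows 1.9 t 16.4
```

>>> move_arm(
  series=[
    [[-1,0,-10,0.1,0.1,0,0.8],[-1,0,-18,0.1,0.1,0,0.7],[0,0,-18,0,0,0,0.7],[0,0,-18,0,0,0,0.6],[0,0,-15,0,0,0,0.5],[0,0,-10,0,0,0,0.4],[0,0,-7,0,0,0,0.4],[0,0,0,0,0,0,0.2],[0,0,0,0,0,0,0],[0,0,0,0,0,0,0],[0,0,0,0,0,0,0],[0,0,0,0,0,0,0],[0,0,0,0,0,0,0],[0,0,0,0,0,0,0]],
  ],
)

```text
time: 17.8
tcp_pos: [0.5223, -0.3079, 0.0252]
tcp_rot: [3.141, 0.001, -0.335]
ft_force: [0.3, 1.4, 5.9]
grip_width: 0.0138
finger_force: 45.0
```

>>> move_arm(
  series=[
    [[0,0,3,0,0,0,0],[0,0,10,0,0,0,0],[0,0,25,0,0,0,0],[0,0,40,0,0,0,0],[0,0,40,0,0,0,0],[0,0,40,0,0,0,0],[0,0,30,0,0,0,0],[0,0,10,0,0,0,0],[0,0,0,0,0,0,0],[0,0,0,0,0,0,0]],
  ],
)

```text
time: 18.8
tcp_pos: [0.5207, -0.3067, 0.2207]
tcp_rot: [-3.14, 0.005, -0.335]
ft_force: [-0.5, -0.2, -2.3]
grip_width: 0.0135
finger_force: 45.0
```

```bash
python3 - <<'E'
from h import *
w=cam('wrist'); cv2.imwrite('w8.png',w['pixels']); o=r.get_obs(); R0=Ro.from_euler('xyz',o['tcp_rot']).as_matrix(); p=o['tcp_pos']; print(p,o['tcp_rot'],o['qpos'].round(2))
im=w['pixels'].astype(int); m=(im.min(2)>135)
c,_=cv2.findContours(m.astype(np.uint8)*255,cv2.RETR_CCOMP,cv2.CHAIN_APPROX_NONE)
for k in c:
    A=cv2.contourArea(k)
    if A<150: continue
    mm=cv2.moments(k); b=cv2.minAreaRect(k)
    # plate top plane in tool frame: z=+.020 ahead of TCP
    q=onplane(w,mm['m10']/mm['m00'],mm['m01']/mm['m00'],p+R0[:,2]*.0202,R0[:,2])-p
    P=np.array([R0.T@(onplane(w,u,v,p+R0[:,2]*.0202,R0[:,2])-p) for u,v in cv2.boxPoints(b)])
    if b[0][1]<230: print(A,np.round(b[0]),np.round(b[1]),'tool',(R0.T@q).round(4), 'edges',P[:,:2].min(0).round(4),P[:,:2].max(0).round(4))
E
```

```text
[ 0.5205377  -0.30657993  0.2201494 ] [-3.13964869  0.00641107 -0.33499893] [-0.72  0.52  1.5  -0.    1.14  1.19]
13193.5 [253. 152.] [102. 162.] tool [ 0.0515 -0.0005  0.0202] edges [ 0.0154 -0.0498] [0.0749 0.0483]
990.0 [253. 131.] [35. 35.] tool [ 0.0582 -0.0008  0.0202] edges [ 0.044 -0.015] [0.0721 0.0134]
1912.0 [ 56. 135.] [160.  59.] tool [ 0.0814 -0.1134  0.0202] edges [ 0.004  -0.1434] [ 0.1026 -0.0841]
279.0 [390.  75.] [82.  6.] tool [0.0898 0.0737 0.0202] edges [0.0702 0.0589] [0.1069 0.091 ]
```

```bash
cat >> h.py <<'E'
def tgt(h,d=0): return F+(d-.0582)*X-.0008*Y+(h+.0252)*Z
E
python3 - <<'E'
from h import *
go(tgt(.09),RT); print(tgt(.09))
E
```

```text
dp [ 39.6 259.5 -41.2] rv [ -6.79 -34.83  16.13] rows 5.3 t 18.85
[ 0.56012272 -0.0470375   0.17898417]
```

>>> move_arm(
  series=[
    [[0,10,10,-0.2,-1,0.5,0],[2,16,10,-0.4,-2,1,0],[2,20,10,-0.4,-2.2,1,0],[2,20,0,-0.4,-2.2,1,0],[2,20,0,-0.4,-2.2,1,0],[2,20,0,-0.4,-2.2,1,0],[2,20,0,-0.4,-2.2,1,0],[2,20,0,-0.4,-2.2,1,0],[2,20,0,-0.4,-2.2,1,0],[2,20,0,-0.4,-2.2,1,0],[2,18,0,-0.4,-2.2,1,0],[3,16,-8,-0.5,-2.2,1,0],[3,12,-12,-0.5,-2.2,1,0],[3,10,-12,-0.5,-2.2,1,0],[3,8,-12,-0.5,-2.2,1,0],[3,6,-12,-0.5,-1.8,1,0],[3,4,-8,-0.3,-1.2,0.6,0],[2,0,-4,0,-0.3,0,0],[0,0,0,0,0,0,0],[0,0,0,0,0,0,0]],
  ],
)

```text
time: 20.85
tcp_pos: [0.5609, -0.0484, 0.1896]
tcp_rot: [-3.14, -0.605, -0.049]
ft_force: [-0.8, 0.4, -2.1]
grip_width: 0.0138
finger_force: 45.0
```

```bash
python3 - <<'E'
from h import *
print(r.get_obs()['qpos'].round(2));go(tgt(.09),RT); go(tgt(.055),RT)
E
```

```text
[-0.39  0.41  2.08  1.23  0.2   0.07]
dp [ -0.8   1.4 -10.6] rv [-0.12 -0.36  0.25] rows 0.2 t 20.85
dp [ 19.3   0.5 -39.3] rv [-0.12 -0.36  0.25] rows 0.9 t 20.85
```

>>> move_arm(
  series=[
    [[1,0,-4,0,-0.1,0,0],[2,0,-5,-0.1,-0.1,0.1,0],[3,0,-6,0,-0.1,0.1,0],[3,0,-6,0,-0.1,0.1,0],[3,1,-6,0,0,0,0],[3,0,-6,0,0,0,0],[3,0,-4,0,0,0,0],[1,0,-2,0,0,0,0],[0,0,0,0,0,0,0],[0,0,0,0,0,0,0]],
  ],
)

```text
time: 21.85
tcp_pos: [0.5803, -0.0478, 0.1512]
tcp_rot: [3.141, -0.613, -0.043]
ft_force: [-1.0, 0.5, -2.0]
grip_width: 0.0136
finger_force: 45.0
```

```bash
python3 - <<'E'
from h import *
print(r.get_obs()['qpos'].round(2));go(tgt(.055),RT); go(tgt(.025),RT)
w=cam('wrist'); d=cam('top')
for h in (.04,): print('tip pred',proj(w,F+h*Z).round(1),proj(w,F).round(1),'hole pred',proj(w,r.get_obs()['tcp_pos']+Ro.from_euler('xyz',r.get_obs()['tcp_rot']).apply([.0582,-.0008,.0202])).round(1))
cv2.imwrite('pics/w9.png',np.hstack([cv2.resize(w['pixels'][70:190,190:310],(400,400),interpolation=cv2.INTER_CUBIC),cv2.resize(d['pixels'][145:225,200:280],(400,400),interpolation=cv2.INTER_CUBIC)]))
E
```

```text
[-0.37  0.52  2.07  1.77  0.19 -0.47]
dp [-0.1 -0.1 -0.9] rv [ 0.02  0.12 -0.04] rows 0.0 t 21.85
dp [ 17.1  -0.9 -25.4] rv [ 0.02  0.12 -0.04] rows 0.6 t 21.85
tip pred [252.9 129.5] [252.9 126.1] hole pred [252.7 130.7]
```

View pics/w9.png

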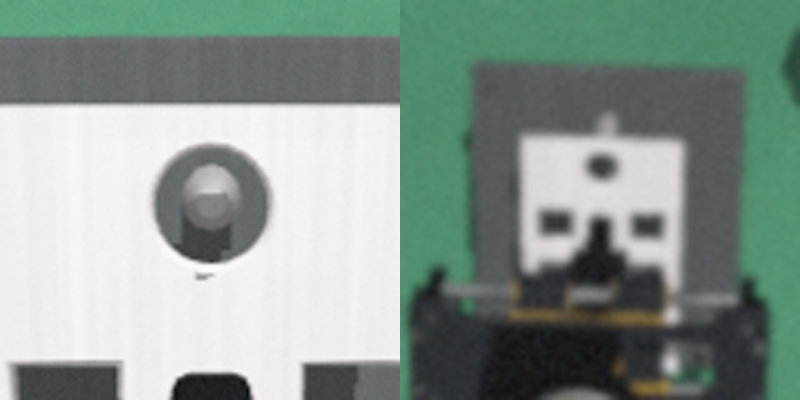

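The peg tip at (211,205) is centred in the hole at (212,203). Allowing for perspective, the template should go about 1 mm further down-slope. Inserting now.

>>> move_arm(
  series=[
    [[0,0,-2,0,0,0,0],[1,0,-3,0,0.1,0,0],[2,0,-3,0,0,0,0],[2,0,-3,0,0,0,0],[2,0,-3,0,0,0,0],[2,-1,-3,0,0,0,0],[2,0,-3,0,0,0,0],[2,0,-3,0,0,0,0],[2,0,-2,0,0,0,0],[1,0,-1,0,0,0,0],[0,0,0,0,0,0,0]],
  ],
)

```text
time: 23.05
tcp_pos: [0.5965, -0.0488, 0.1248]
tcp_rot: [3.142, -0.611, -0.043]
ft_force: [-0.6, -1.0, -1.4]
grip_width: 0.0134
finger_force: 45.0
```

```bash
python3 - <<'E'
from h import *
go(tgt(.025,-.001),RT); go(tgt(.005,-.001),RT)
E
```

```text
dp [0.1 0.2 0.4] rv [ 0.   -0.   -0.03] rows 0.0 t 23.05
dp [ 11.5  -0.3 -16. ] rv [ 0.   -0.   -0.03] rows 0.4 t 23.05
```

No contact on the peg. On to 4 mm above the board.

>>> move_arm(
  series=[
    [[1,0,-2,0,0,0,0],[2,0,-3,0,0,0,0],[2,0,-3,0,0,0,0],[2,0,-3,0,0,0,0],[2,0,-3,0,0,0,0],[2,0,-2,0,0,0,0],[1,0,-1,0,0,0,0],[0,0,0,0,0,0,0]],
  ],
)

```text
time: 23.85
tcp_pos: [0.6085, -0.0488, 0.1077]
tcp_rot: [3.142, -0.611, -0.043]
ft_force: [-0.6, 0.5, -1.3]
grip_width: 0.0138
finger_force: 45.0
```

```bash
python3 - <<'E'
from h import *
go(tgt(.005,-.001),RT); go(tgt(.0,-.003),RT); o=r.get_obs(); print(o['ft_force'],Z)
w=cam('wrist'); cv2.imwrite('w10.png',w['pixels'])
E
```

```text
dp [-0.5 -0.3  1.1] rv [ 0.   -0.   -0.03] rows 0.0 t 23.85
dp [ 0.8 -0.4 -4.2] rv [ 0.   -0.   -0.03] rows 0.1 t 23.85
[-0.59186604  0.52104522 -1.28897605] [-0.57303052  0.02501905  0.81915204]
```

>>> move_arm(
  series=[
    [[-0.8,0,-0.6,0,0,0,0],[-0.8,0,-0.6,0,0,0,0],[0.6,0,-0.8,0,0,0,0],[0.6,0,-0.8,0,0,0,0],[0.6,0,-0.8,0,0,0,0],[0.4,0,-0.6,0,0,0,0],[0,0,0,0,0,0,0]],
  ],
)

```text
time: 24.6
tcp_pos: [0.6088, -0.0489, 0.104]
tcp_rot: [3.141, -0.611, -0.043]
ft_force: [-1.9, -0.8, 3.5]
grip_width: 0.014
finger_force: 45.0
```

>>> move_arm(
  series=[
    [[0.3,0,-0.4,0,0,0,0],[0.2,0,-0.3,0,0,0,0],[0,0,0,0,0,0,0]],
  ],
)

```text
time: 24.9
tcp_pos: [0.6088, -0.0489, 0.104]
tcp_rot: [3.141, -0.612, -0.043]
ft_force: [-7.9, -1.6, 9.5]
grip_width: 0.0134
finger_force: 45.0
```

```bash
python3 - <<'E'
from h import *
go(tgt(.0,-.004),RT); o=r.get_obs(); print(o['ft_force'],o['wrist_torque'])
w=cam('wrist'); d=cam('top')
cv2.imwrite('pics/w11.png',np.hstack([cv2.resize(w['pixels'][70:190,190:310],(400,400),interpolation=cv2.INTER_CUBIC),cv2.resize(w['pixels'],(400,400))]))
E
```

```text
dp [-0.4 -0.3 -1. ] rv [0.02 0.04 0.  ] rows 0.0 t 24.9
[-7.90518885 -1.56265407  9.47931774] [0.01260235 0.44613273 0.00671704]
```

View pics/w11.png

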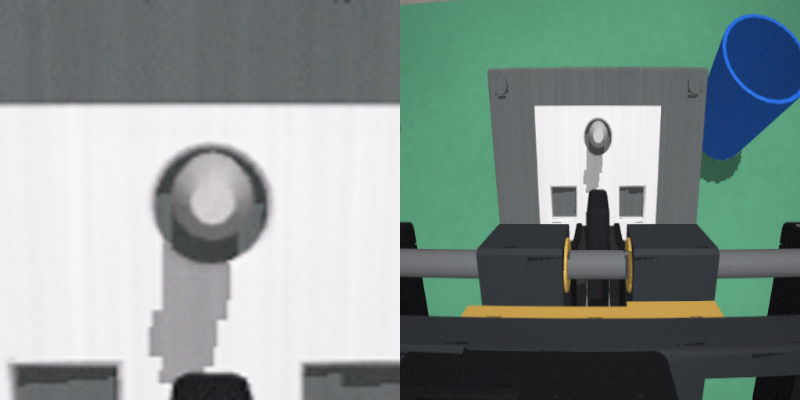

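The peg is through the hole at (211,200), the plate is straight, and the force shows it pressed on the board. Releasing.

>>> move_arm(
  series=[
    [[0,0,0,0,0,0,0.25],[0,0,0,0,0,0,0.35],[0,0,0,0,0,0,0.4],[0,0,0,0,0,0,0.4],[0,0,0,0,0,0,0.4],[-2,0,3,0,0,0,0.4],[-4,0,5,0,0,0,0.4],[-4,0,6,0,0,0,0.4],[-4,1,6,0,0,0,0.4],[-4,0,6,0,0,0,0.4],[-5,0,7,0,0,0,0.4],[-5,0,8,0,0,0,0.4],[-6,0,8,0,0,0,0.4],[-6,0,8,0,0,0,0.4],[-6,0,8,0,0,0,0.4],[-4,0,5,0,0,0,0.4],[0,0,0,0,0,0,0.4]],
  ],
)

```text
time: 26.7
tcp_pos: [0.5588, -0.0477, 0.174]
tcp_rot: [3.141, -0.612, -0.042]
ft_force: [-1.0, 0.4, -0.0]
grip_width: 0.0346
finger_force: 0.0
```

```bash
python3 - <<'E'
from h import *
w=cam('wrist'); d=cam('scene')
im=w['pixels'].astype(int); m=(im.min(2)>135); print(r.get_obs()['tcp_pos'])
c,_=cv2.findContours(m.astype(np.uint8)*255,cv2.RETR_CCOMP,cv2.CHAIN_APPROX_NONE)
for k in c:
    A=cv2.contourArea(k)
    if A<150: continue
    b=cv2.minAreaRect(k)
    if b[0][1]>225: continue
    P=np.array([onplane(w,u,v,F+.005*Z,Z)-F for u,v in cv2.boxPoints(b)]); P=np.stack([P@X,P@Y],1)
    print(A,np.round(b[0]),np.round(P*1000,1).tolist(),np.round(P.mean(0)*1000,1))
cv2.imwrite('pics/w12.png',np.hstack([cv2.resize(w['pixels'],(400,300)),cv2.resize(d['pixels'][80:290,130:410],(400,300))]))
E
```

```text
[ 0.55937668 -0.04786064  0.17337248]
12726.5 [252. 171.] [[13.1, 45.8], [13.1, -45.0], [-109.6, -50.6], [-109.7, 51.5]] [-48.3   0.5]
390.5 [280. 202.] [[-63.9, -16.1], [-63.9, -34.9], [-81.9, -35.6], [-81.9, -16.4]] [-72.9 -25.8]
397.5 [223. 202.] [[-63.9, 35.9], [-63.9, 16.1], [-81.9, 16.4], [-81.9, 36.5]] [-72.9  26.2]
1548.0 [251. 198.] [[-109.6, 10.3], [-31.5, 9.6], [-31.4, -7.8], [-109.6, -8.4]] [-70.5   0.9]
456.5 [281. 166.] [[-49.2, -15.9], [-30.6, -15.6], [-30.5, -34.7], [-49.2, -35.3]] [-39.9 -25.4]
447.0 [222. 166.] [[-30.6, 35.6], [-30.6, 16.5], [-49.2, 16.8], [-49.3, 36.2]] [-39.9  26.3]
463.0 [252. 123.] [[-3.8, 14.8], [10.6, -0.0], [-2.9, -13.9], [-17.6, 0.9]] [-3.4  0.4]
655.5 [12. 94.] [[1.4, 218.0], [43.0, 209.8], [42.5, 188.0], [1.1, 195.4]] [ 22.  202.8]
3636.0 [255.   6.] [[91.6, 201.4], [103.2, -204.3], [88.2, -207.5], [76.3, 203.5]] [89.8 -1.7]
```

View pics/w12.png

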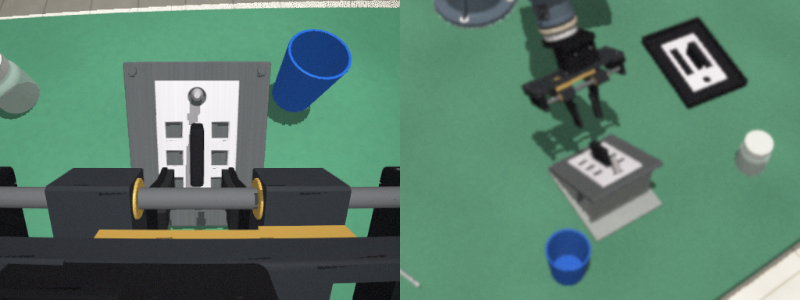

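The square template hangs flush and straight, with its hole 3.4 mm below the peg foot, the same as the original. The slot template is flat in the tray, the bystanders haven't moved and the gripper is clear.

```bash
python3 -c "
from rig import r
print(r.finish_job())"
```

```text
the job is handed in; nothing more can be done
None
```

The changeover is done and handed in at about 27 s of the 67 s allowed: the slot template lies flat in the tray, handle up, and the square template hangs straight and flush on the peg, handle outwards; I did not touch the pot, jar or screwdriver.

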